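Shut the parts drawer and wedge up the cabinet's front

ROBOT

A 6-joint arm with a two-finger parallel gripper is mounted at the origin on the work surface. World frame = base frame: x ahead of the robot, y to its left, z up, the work surface at z = 0. Lengths are in m, angles in rad, forces in N, time in s.
With the tool pointing down it reaches from about 0.3 to 0.825 m from the base axis. Payload 5.4 kg.
Tool frame: the origin (TCP) lies at the very end of the fingers, on their centre line; the grasp point (between the pads) lies 19 mm behind it; z points along the fingers, y is the line along which they close (so a half turn about z gives the same grasp; the last joint's range is limited). The gripper opens to 92 mm and grips with 3 to 60 N. Pads are 20 mm wide; open, the fingers measure 128 mm over their backs; the gripper's body (75 mm by 189 mm) begins 69 mm behind the grasp point.
Start: joints at [-1.372, 0.158, 1.597, -0, 1.386, -0.21], TCP at [0.229, -0.528, 0.215] pointing down, gripper open.
Joint ranges: [-2.91, 2.91], [-0.94, 2.29], [0.18, 2.7], [-1.29, 4.43], [0.17, 2.64], [-3, 3]. Speed limits (rad/s): [2.57, 2.57, 3.14, 3.14, 3.14, 3.14].

INTERFACE

Orientations are given as a rotation vector (axis times angle).
In Python, from workcell import bot gives the robot as it stands. Calls block until the motion is done:
- bot.goto(position, orientation): joint-space move of the TCP to a pose.
- bot.line_to(position, rot=None, max_speed=0.15): straight line of the TCP; rot=None keeps the orientation; max_speed is the mean speed in m/s.
- bot.set_joints(angles): joint-space move.
- bot.set_gripper(opening, newtons=None): opening from 0.0 (shut) to 1.0 (fully open); newtons is the grip in N (None keeps the last); returns when the fingers have stopped.
- bot.hold(seconds).
- bot.inverse_kinematics(position, orientation): joint angles nearest the present ones, or None.
- bot.read_camera(name): name is "side" or "top"; returns a dict with "pixels" (480x640x3 uint8, blue, green, red), "fx", "fy", "cx", "cy" (pixels), "R" (3x3) and "t" (3): a world point X has camera coordinates R X + t. Camera axes: x right, y down, z forward; pixel columns grow to the right and rows downward; lengths in m; the calibration is good to about 2 mm. A picture is of the moment at which its call begins. There is no depth.
A pose or a line that the arm cannot do raises bot.MotionError and nothing moves.
- bot.job_done(): hands the job in; it is judged then, once.
Readings, each from a call of its own:
- bot.current_clock(): time.
- bot.current_joints(): joint angles.
- bot.current_joint_vel(): joint speeds.
- bot.current_effort(): joint torques, N m.
- bot.current_ee_pos(): TCP position.
- bot.current_tool_rot(): TCP orientation.
- bot.current_contact_force(): force on the tool from outside, world axes, zero at the start.
- bot.current_ft_torque(): the same for the moment, N m.
- bot.current_opening(): opening from 0.0 (shut) to 1.0 (fully open).
- bot.current_grip_force(): force on a finger pad.
Only numpy, scipy, OpenCV 4.12 (cv2) and the standard library are available. Lean on these libraries where they do the work, as an engineer would, in place of code of your own. Each camera call takes 0.05 s, during which the arm holds its last target. There are 200 camera calls.

TASK

The small-parts cabinet sits low at the front, so its freshly filled top middle drawer has crept out: push that drawer fully shut first. Then take the wooden wedge by its thick end, slide it flat on the bench, thin end first and square on, under the middle of the cabinet's front edge until both front feet have just lifted off the bench, by a few millimetres at most, without shoving the cabinet along or tipping it. Finish while still gripping the wedge in place, clear of the cabinet itself, so that I can slip a thin pad under each foot; leave everything else on the bench where it is.

Things in the scene. Friction and masses are not known exactly. Their poses are not given: they have to be found in the camera images.
- cabinet: Black small-parts cabinet with nine clear drawers (3 rows of 3; only the top middle one slides), loose on four rubber feet that grip the bench. 160 mm deep (x), 210 wide (y), 180 high with feet, about 1.8 kg. Origin: under its middle, at sole level. x points from the drawer face to the back: face at x=-80 mm, pulls out to x=-94; z up. Some 7 N pushed high on the face begins to tip it back.
- drawer (a joint): How far the top middle drawer is pulled out, in m: 0 fully shut, 0.10 fully out. It starts part-way out. It slides stiffly (about 1 N) along the cabinet's x axis, shut towards the cabinet's +x, and stays where it is left.
- drawer_pull (a point): Middle of the outer end of the top middle drawer's pull; moves with the drawer. 150 mm above the bench, 14 mm out from the drawer's front panel; with the drawer shut it is at x=-94 mm, y=0 of the cabinet, level with the shut neighbours' pulls. The pull is 40 mm wide and 10 mm high; drawer columns are 67 mm apart.
- sill (a point): Middle of the lower front edge of the cabinet's housing (x=-80 mm, y=0, z=8 mm of the cabinet), where the wedge goes under. The underside is a flat, slippery plate that reaches right to the face, 8 mm above the foot soles, so along the front there is an 8 mm gap between the two front feet.
- front_foot_a (a point): Centre of the sole of the front foot at the cabinet's +y side (x=-66 mm, y=+90 mm, z=0 of the cabinet); feet are 18 mm across. On the bench its height is 0.
- front_foot_b (a point): The same for the other front foot (x=-66 mm, y=-90 mm, z=0 of the cabinet).
- rear_foot_a (a point): Centre of the sole of the rear foot at the cabinet's +y side (x=+66 mm, y=+90 mm, z=0 of the cabinet).
- rear_foot_b (a point): The same for the other rear foot (x=+66 mm, y=-90 mm).
- wedge: Dark hardwood wedge lying flat, 145 mm long (x), 36 mm wide (y), 85 g. Origin: middle of the underside; x points to the thin end, 3 mm thick at x=+72.5 mm; from there the top rises evenly to 28 mm thick at x=-42.5 mm (25 mm in 115 mm, about 12 degrees); the last 30 mm (to x=-72.5) is a plain block 28 mm high with parallel sides, the place to take hold of.
- wedge_grip (a point): Centre of the wedge's 30 x 36 x 28 mm block end, 14 mm above its underside (x=-57.5 mm of the wedge).
- wedge_tip (a point): Middle of the wedge's thin end at its underside (x=+72.5 mm of the wedge).
- offcut: Bystander: plain rectangular offcut of the same dark wood, 110 x 36 x 28 mm, the same height all along; not the wedge. Origin: middle of the underside.
- kit_box: Bystander: small clear plastic box with a lid, 96 x 68 x 32 mm. Origin: middle of the underside.
- screwdriver: Bystander: screwdriver with a blue handle, 190 mm long, lying on the bench. Origin: under its middle.
- wrench: Bystander: steel spanner, 180 mm long, lying on the bench. Origin: under its middle.
- pin_block: Bystander: black connector strip, 74 x 30 x 14 mm. Origin: middle of the underside.
- glue: Bystander: yellow glue bottle with a red cap, 48 mm across, 130 mm high. Origin: middle of the underside.
- spool: Bystander: spool of filament lying flat, 110 mm across, 45 mm high. Origin: middle of the underside.
Not all that is in view belongs to the job. Leave any turquoise or yellow look-alike of the wedge alone.

How it is judged:
By the outcome, as a careful person would: the job done as asked, in the order asked, and still so for the second after the job is handed in, while the arm keeps its last pose, push and grip.
It also fails if it takes over 61 s, if anything falls off the work surface, if the arm or the gripper's body presses on something with over 40 N, if the wrist force passes 120 N, or if a joint passes its speed limit or range.

## Working session

There is one attempt and no reset: what is moved stays moved. The work goes in short steps, each a Python script; the robot and the scene stay as the last script left them, time stands still between calls to the robot, and variables do not carry over. Pictures are saved under pics/ and viewed, at most 10 in all, crops included, and the job is handed in when it is done.

```bash
mkdir -p pics; ls; python3 - <<'E'
from workcell import bot
import cv2,pickle
for n in("top","side"):
    c=bot.read_camera(n); cv2.imwrite(f"pics/{n}0.png",c["pixels"]); pickle.dump(c,open(f"{n}0.pkl","wb"))
    print(n,c["fx"],c["cx"],c["cy"],c["R"],c["t"])
E
```

```text
pics
top 501.8263302593569 326.8960103060329 231.68119669491554 [[ 0.02482369 -0.99962315 -0.01171909]
 [-0.98777143 -0.02272109 -0.15424444]
 [ 0.15392005  0.0154047  -0.98796322]] [-0.0227416   0.53919826  1.0793207 ]
side 576.319401203962 322.5826725059306 226.76254271241564 [[ 0.89751807  0.4408767   0.00943673]
 [ 0.41965097 -0.84734197 -0.32542994]
 [-0.13547834  0.29603938 -0.94551907]] [-0.45283551 -0.20573362  1.73645403]
```

View pics/top0.png

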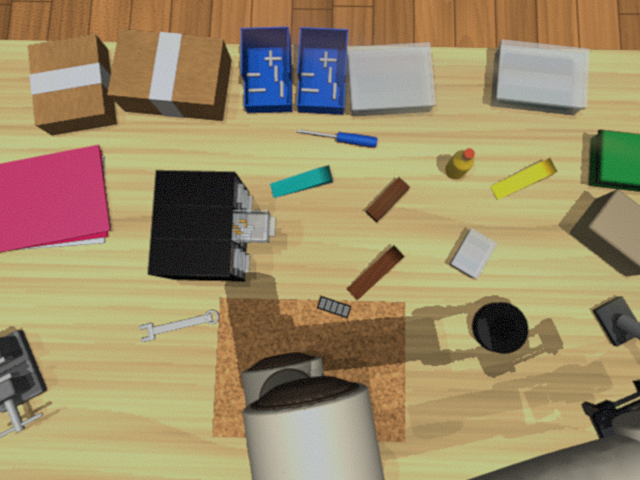

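View pics/side0.png

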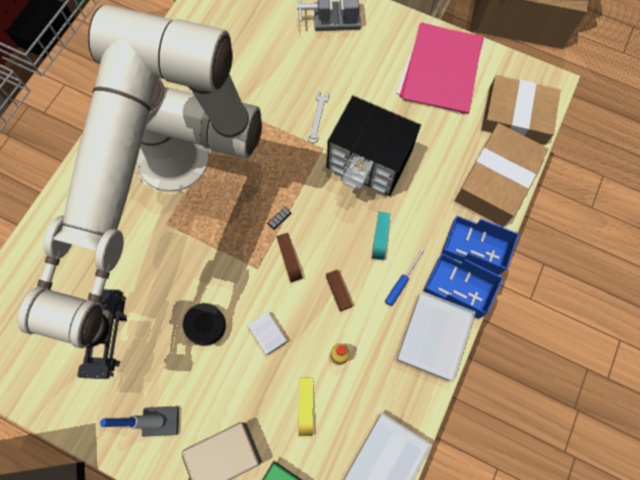

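The top view shows the cabinet around (200,225) facing right, with the drawer pulled out to about (272,227). The wedge is the longer dark piece at (376,272) and the offcut is at (387,199). I'll zoom in to get accurate corners.

```bash
cat > h.py <<'E'
import numpy as np,cv2,pickle
def ray(c,u,v):
    d=c["R"].T@np.array([(u-c["cx"])/c["fx"],(v-c["cy"])/c["fy"],1]); return -c["R"].T@c["t"],d
def onz(c,u,v,z):
    o,d=ray(c,u,v); return o+d*(z-o[2])/d[2]
def proj(c,P):
    q=np.atleast_2d(P)@c["R"].T+c["t"]; return np.c_[c["fx"]*q[:,0]/q[:,2]+c["cx"],c["fy"]*q[:,1]/q[:,2]+c["cy"]]
def load(n): return pickle.load(open(n+".pkl","rb"))
def crop(c,u0,v0,u1,v1,s,f):
    im=c["pixels"][v0:v1,u0:u1]; im=cv2.resize(im,None,fx=s,fy=s,interpolation=cv2.INTER_CUBIC)
    im=cv2.convertScaleAbs(im,alpha=1.6,beta=20)
    for u in range(u0-u0%20+20,u1,20): cv2.putText(im,str(u),(int((u-u0)*s),8),0,.33,(0,0,255),1); cv2.line(im,(int((u-u0)*s),10),(int((u-u0)*s),16),(0,0,255),1)
    for v in range(v0-v0%20+20,v1,20): cv2.putText(im,str(v),(0,int((v-v0)*s)+4),0,.33,(0,0,255),1); cv2.line(im,(24,int((v-v0)*s)),(30,int((v-v0)*s)),(0,0,255),1)
    cv2.imwrite(f,im)
E
python3 - <<'E'
from h import *
crop(load("top0"),140,155,420,315,2.85,"pics/tc.png")
crop(load("side0"),265,85,435,320,2.5,"pics/sc.png")
E
```

```text
(no output)
```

View pics/tc.png

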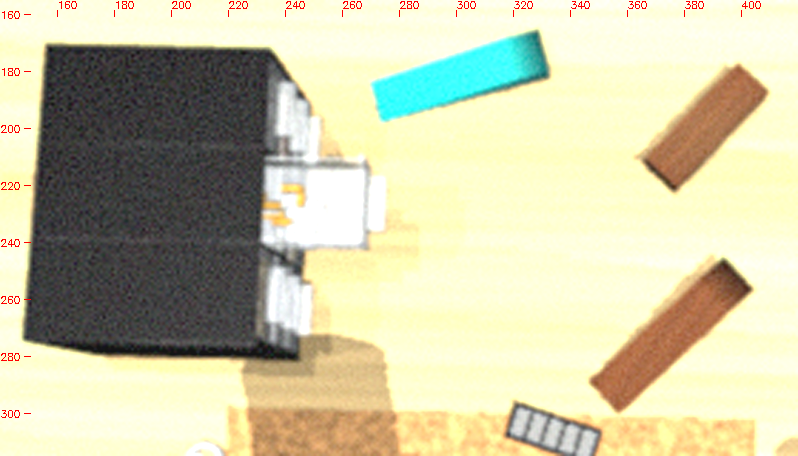

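View pics/sc.png

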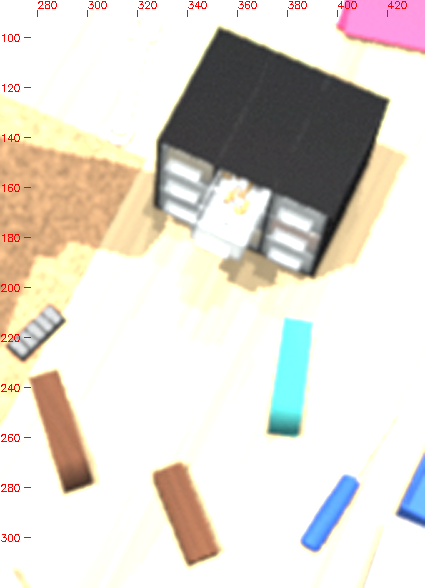

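Both crops are clear: the cabinet's top corners are visible, the drawer is out, and the wedge and turquoise look-alike are shown. Next I'll fit the poses, using wedge silhouettes in both directions and the cabinet corners.

```bash
cat > fit.py <<'E'
from h import *
from scipy.optimize import minimize, least_squares
def T(p,P):
    c,s=np.cos(p[2]),np.sin(p[2]); P=np.asarray(P,float); return np.c_[p[0]+c*P[:,0]-s*P[:,1],p[1]+s*P[:,0]+c*P[:,1],P[:,2]]
W=np.array([[x,y,z] for y in(-.018,.018) for x,z in((.0725,0),(.0725,.003),(-.0425,.028),(-.0725,.028),(-.0725,0))])
B=np.array([[x,y,z] for y in(-.018,.018) for x in(-.055,.055) for z in (0,.028)])
def mask(c,u,v):  # brown-dark component at u,v
    im=c["pixels"].astype(int); m=((im.max(2)<125)).astype(np.uint8)
    n,l=cv2.connectedComponents(m,connectivity=4); return l==l[v,u]
def err(p,S,data):
    e=0
    for c,m in data:
        q=proj(c,T(p,S)); h=cv2.convexHull(q.astype(np.float32)); k=4
        r=np.zeros((480*k,640*k),np.uint8); cv2.fillConvexPoly(r,np.round((h+.5)*k*16-8).astype(np.int32),255,shift=4)
        r=cv2.resize(r,(640,480),interpolation=cv2.INTER_AREA)/255.; e+=np.abs(r-m).sum()
    return e
def fit(S,p0,data):
    best=None
    for dy in(0,np.pi):
        s0=np.array([p0[0],p0[1],p0[2]+dy]); sx=np.array([s0]+[s0+d for d in np.diag([.012,.012,.08])])
        r=minimize(err,s0,(S,data),method="Nelder-Mead",options=dict(initial_simplex=sx,xatol=1e-5,fatol=.05,maxiter=250))
        print(r.x.round(4),round(r.fun,1),[int(m.sum()) for _,m in data])
        if best is None or r.fun<best.fun: best=r
    return best.x
E
python3 - <<'E'
from fit import *
t,s=load("top0"),load("side0")
for S,tp,sp in((W,(375,272),(290,255)),(B,(387,200),(339,290))):
    data=[(t,mask(t,*tp)),(s,mask(s,*sp))]
    a=[onz(t,*tp,.02)[:2]]; ys,xs=np.nonzero(data[0][1])
    P=np.array([onz(t,x,y,.015)[:2] for x,y in zip(xs,ys)]); m=P.mean(0); w=np.linalg.svd(P-m)[2][0] if 0 else np.linalg.eigh(np.cov((P-m).T))[1][:,1]
    fit(S,[*m,np.arctan2(w[1],w[0])],data)
# cabinet: local x towards back
L=np.array([[-.08,.105,.18],[-.08,-.105,.18],[.08,.105,.18],[.08,-.105,.18]])
# face normal -x ~ world -y => local x ~ +y world; local +y ~ -x world
tt=[(230.9,276.8),(234,172.2),(148.4,274),(156.5,170.8)]; ss=[(329.8,140.2),(396.6,171),(353,96.2),(420.2,125)]
f=lambda p:np.r_[(proj(t,T(p,L))-tt).ravel(),(proj(s,T(p,L))-ss).ravel()]
r=least_squares(f,[.55,.25,np.pi/2]); print("cab",r.x.round(4),f(r.x).reshape(-1,2).round(1).tolist())
p=r.x; c,q=np.cos(p[2]),np.sin(p[2])
def loc(X): d=X[:2]-p[:2]; return (c*d[0]+q*d[1],-q*d[0]+c*d[1])
for uv in((275.4,216.7),(275.4,236)): print("pull",np.round(loc(onz(t,*uv,.155)),4))
for n,uv,z in(("turq",[(270.5,184),(274,197),(333,181),(329,166)],.015),("pin",[(321,296),(318,309),(350,303),(348,314)],.014)): print(n,[onz(t,*x,z)[:2].round(3).tolist() for x in uv])
E
```

```text
[ 0.4548 -0.1196  2.3368] 154.8 [1030, 584]
[ 0.456  -0.1209  5.4816] 205.3 [1030, 584]
[ 0.6238 -0.1457  2.4009] 124.2 [828, 542]
[ 0.6238 -0.1457  5.5425] 124.2 [828, 542]
cab [0.5319 0.2539 1.574 ] [[-1.1, -0.9], [1.2, -1.6], [-1.0, 0.2], [-1.0, -1.6], [-4.0, 0.8], [0.3, 1.4], [-2.1, -1.4], [0.1, -0.6]]
pull [-0.1609 -0.0177]
pull [-0.1624  0.0217]
turq [[0.653, 0.124], [0.622, 0.115], [0.663, -0.021], [0.699, -0.01]]
pin [[0.397, 0.0], [0.368, 0.006], [0.384, -0.065], [0.359, -0.061]]
```

```bash
cat > ov.py <<'E'
from fit import *
C=np.array([[x,y,z] for x in(-.08,.08) for y in(-.105,.105) for z in(.008,.18)])
EB=[(0,1),(2,3),(4,5),(6,7),(0,2),(1,3),(4,6),(5,7),(0,4),(1,5),(2,6),(3,7)]
EW=[(0,1),(1,2),(2,3),(3,4),(4,0),(5,6),(6,7),(7,8),(8,9),(9,5)]+[(i,i+5) for i in range(5)]
def ov(c,items,u0,v0,w,h,s):
    im=cv2.resize(c["pixels"][v0:v0+h,u0:u0+w],None,fx=s,fy=s,interpolation=cv2.INTER_CUBIC)
    im=cv2.convertScaleAbs(im,alpha=1.3,beta=30)
    for S,E,p,col in items:
        q=(proj(c,T(p,S))-[u0,v0]+.5)*s
        for a,b in E: cv2.line(im,tuple(np.int32(q[a]*8)),tuple(np.int32(q[b]*8)),col,1,cv2.LINE_AA,3)
    return im
E
python3 - <<'E'
from ov import *
t,s=load("top0"),load("side0")
it=[(W,EW,[.4548,-.1196,2.3368],(0,255,0)),(B,EB,[.6238,-.1457,2.4009],(0,255,0)),(C,EB,[.5319,.2539,1.574],(0,255,0))]
A=[ov(t,it,340,235,80,60,5),ov(s,it,265,220,80,60,5),ov(t,it,140,160,133,99,3),ov(s,it,315,85,133,100,3)]
A=[cv2.resize(a,(400,300)) for a in A]
cv2.imwrite("pics/ov.png",np.vstack([np.hstack(A[:2]),np.hstack(A[2:])]))
E
```

```text
(no output)
```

View pics/ov.png

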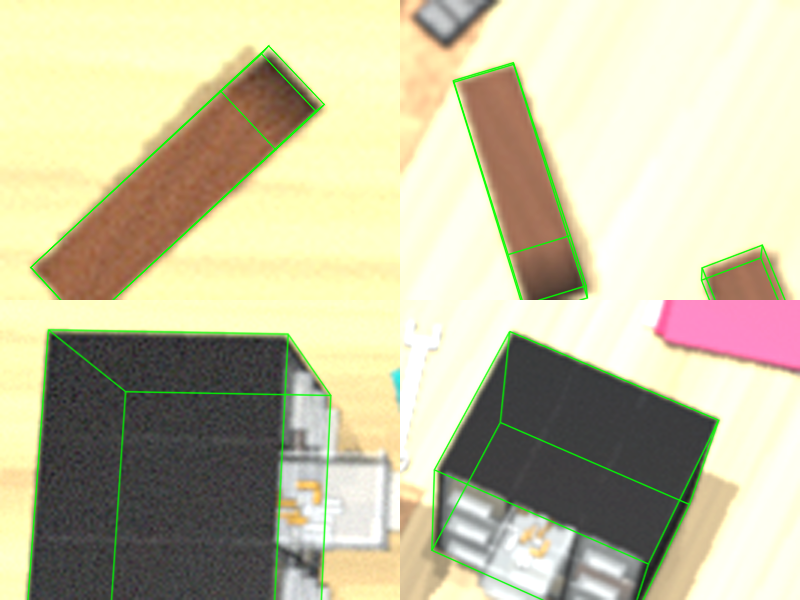

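The overlays match closely. The green outlines sit on the wedge, with the shaded 30 mm block at its upper-right end in the top view, and on the cabinet edges. The drawer is about 67 mm out. I'll push it shut with closed fingers.

```bash
cat > r.py <<'E'
from workcell import bot
import numpy as np
from scipy.spatial.transform import Rotation as Ro
CAB=np.array([.5319,.2539,1.574]); WED=np.array([.4548,-.1196,2.3368])
def down(a): return Ro.from_matrix(np.array([[-np.sin(a),np.cos(a),0],[np.cos(a),np.sin(a),0],[0,0,-1]]).T).as_rotvec()
def cab(x,y,z): c,s=np.cos(CAB[2]),np.sin(CAB[2]); return np.array([CAB[0]+c*x-s*y,CAB[1]+s*x+c*y,z])
F=lambda:np.array(bot.current_contact_force())
d=np.array([np.cos(CAB[2]),np.sin(CAB[2]),0])
E
python3 - <<'E'
from r import *
A=CAB[2]-np.pi/2
w=WED[2]-np.pi/2
for a in(A,A+np.pi): print(a,bot.inverse_kinematics(cab(-.21,.002,.24),down(a)))
g=np.array([WED[0]-.0575*np.cos(WED[2]),WED[1]-.0575*np.sin(WED[2]),.003])
for a in(w,w+np.pi): print(a,g,bot.inverse_kinematics(g,down(a)))
bot.set_gripper(0.0)
bot.goto(cab(-.21,.001,.26),down(A)); bot.line_to(cab(-.21,.001,.141),max_speed=.15)
bot.hold(.2); f0=F(); print(f0.round(2),bot.current_ee_pos(),bot.current_clock())
x=-.21; log=[]
while x<-.1075:
    x+=.008 if x<-.123 else .001
    bot.line_to(cab(x,.001,.141),max_speed=.06 if x<-.123 else .02)
    f=-(F()-f0)@d; log.append((round(x,4),round(float(f),2)))
    if f>3: break
print(log,bot.current_ee_pos(),bot.current_clock())
E
```

```text
0.0032036732051035077 [-1.44618679e-01  3.05318227e-02  1.68372129e+00 -4.44089210e-16
  1.42733954e+00 -1.47822352e-01]
3.1447963267948964 [-1.44618679e-01  3.05318227e-02  1.68372129e+00 -4.44089210e-16
  1.42733954e+00  2.99377030e+00]
0.7660036732051037 [ 0.49466249 -0.1610395   0.003     ] [-5.47305305e-01  2.96454994e-01  1.89778770e+00 -4.44089210e-16
  9.47349961e-01 -1.31330898e+00]
3.9075963267948968 [ 0.49466249 -0.1610395   0.003     ] [-5.47305305e-01  2.96454994e-01  1.89778770e+00 -4.44089210e-16
  9.47349961e-01  1.82828368e+00]
[-0.34  0.23  0.35] [0.53232086 0.0437951  0.14208368] 4.9
[(-0.202, 0.27), (-0.194, -0.62), (-0.186, -0.18), (-0.178, 0.77), (-0.17, 0.72), (-0.162, -0.32), (-0.154, -0.3), (-0.146, 0.29), (-0.138, 0.38), (-0.13, -0.51), (-0.122, 0.26), (-0.121, 0.27), (-0.12, 0.33), (-0.119, 1.09), (-0.118, 0.65), (-0.117, 0.4), (-0.116, 0.75), (-0.115, -0.14), (-0.114, 0.82), (-0.113, -0.29), (-0.112, -0.01), (-0.111, 0.41), (-0.11, 0.32), (-0.109, -0.14), (-0.108, 0.63), (-0.107, 1.65)] [0.53125485 0.14701345 0.14100977] 12.0333
```

```bash
python3 - <<'E'
from r import *
from h import *
f0=np.array([-.34,.23,.35])
def fm(n=8):
    v=[]
    for i in range(n): v.append(-(F())@d); bot.hold(.02)
    return np.mean(v)
x=-.107; log=[]
while x<-.1:
    log.append((round(x,4),round(float(fm()),2)))
    if log[-1][1]>2.4: break
    x+=.001; bot.line_to(cab(x,.001,.141),max_speed=.02)
print(log,bot.current_ee_pos(),bot.current_clock())
c=bot.read_camera("top"); s=bot.read_camera("side")
pickle.dump(c,open("top1.pkl","wb"));pickle.dump(s,open("side1.pkl","wb"))
a=cv2.resize(c["pixels"][160:290,140:290],None,fx=2.6,fy=2.6,interpolation=2); b=cv2.resize(s["pixels"][85:215,305:455],None,fx=2.6,fy=2.6,interpolation=2)
cv2.imwrite("pics/p1.png",np.hstack([a,b]))
E
```

```text
[(-0.107, 0.54), (-0.106, 0.32), (-0.105, 0.14), (-0.104, 0.76), (-0.103, 4.84)] [0.53124774 0.15028019 0.14103831] 13.7
```

View pics/p1.png

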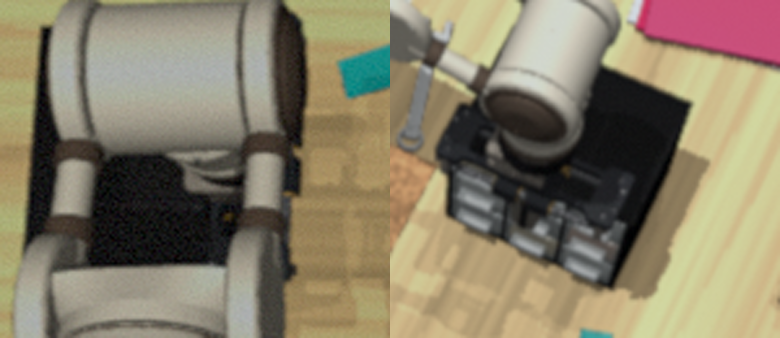

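The force jumped to 4.8 N with the finger face at about x=-93 mm of the cabinet, and the side view shows the middle pull level with its neighbours. The drawer is shut. Next I'll back off, grip the wedge and bring it in front of the cabinet.

```bash
python3 - <<'E'
from r import *
from h import *
A=CAB[2]-np.pi/2; w=WED[2]-np.pi/2
bot.line_to(cab(-.19,.001,.141),max_speed=.12)
bot.set_gripper(.6)
g=np.array([WED[0]-.0575*np.cos(WED[2]),WED[1]-.0575*np.sin(WED[2]),.004])
bot.goto(g+[0,0,.08],down(w)); bot.line_to(g,max_speed=.1)
bot.hold(.1); print(F().round(2))
for n in("top","side"): pickle.dump(bot.read_camera(n),open(n+"2.pkl","wb"))
bot.set_gripper(0.0,30); print(bot.current_opening(),bot.current_grip_force(),bot.current_ee_pos(),F().round(2),bot.current_clock())
bot.line_to(g+[0,0,.015],max_speed=.06)
# square in front, tip 45 mm from face: grip at -.08-.045-.130
bot.line_to(cab(-.255,0,.019),rot=down(A),max_speed=.08)
bot.line_to(cab(-.255,0,.004),max_speed=.04)
bot.hold(.2); print(bot.current_opening(),bot.current_ee_pos(),F().round(2),bot.current_clock())
for n in("top","side"): pickle.dump(bot.read_camera(n),open(n+"3.pkl","wb"))
t=load("top3");s=load("side3")
a=cv2.resize(t["pixels"][160:290,140:390],None,fx=1.6,fy=1.6,interpolation=2); b=cv2.resize(s["pixels"][85:285,275:425],None,fx=2.6,fy=2.6,interpolation=2)
from ov import *
it=[(W,EW,[*cab(-.255+.0575,0,0)[:2],CAB[2]],(0,255,0)),(C,EB,CAB,(0,255,0))]
cv2.imwrite("pics/p2.png",np.hstack([cv2.resize(ov(t,it,140,155,250,180,2.),(400,288)),cv2.resize(ov(s,it,275,85,150,108,3),(400,288))]))
E
```

```text
[ 0.04 -0.14  0.91]
0.3894881680082786 29.97559368610382 [ 0.49471866 -0.16112423  0.0041336 ] [0.16 0.82 1.17] 18.275
0.39150417440732166 [ 0.53254356 -0.00117731  0.00395209] [-1.93 -0.49  5.38] 21.6083
```

View pics/p2.png

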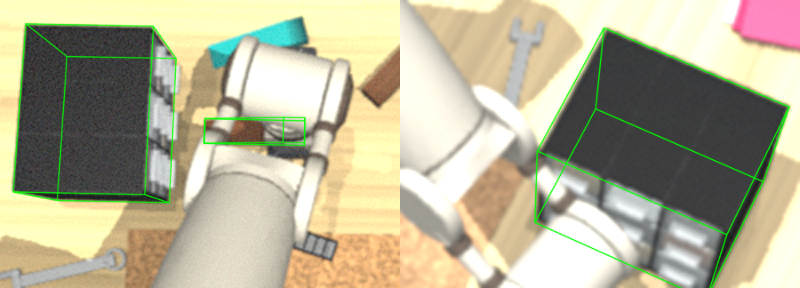

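```bash
python3 - <<'E'
from ov import *
CAB=np.array([.5319,.2539,1.574])
def cm(n,u,v):
    c=load(n); m=(c["pixels"].max(2)<75).astype(np.uint8); m=cv2.morphologyEx(m,cv2.MORPH_OPEN,np.ones((2,2),np.uint8))
    l=cv2.connectedComponents(m,connectivity=4)[1]; k=(l==l[v,u]).astype(np.uint8)
    h=cv2.convexHull(np.argwhere(k)[:,::-1].astype(np.int32)); r=np.zeros_like(k); cv2.fillConvexPoly(r,h,1); return c,r
t0=cm("top0",195,225); s0=cm("side0",375,135); t2=cm("top2",195,225); s2=cm("side2",375,135)
print([int(x[1].sum()) for x in(t0,s0,t2,s2)])
for dat in([t0],[s0],[t2],[s2],[t0,s0],[t2,s2]):
    sx=np.array([CAB]+[CAB+v for v in np.diag([.006,.006,.03])])
    r=minimize(err,CAB,(C,dat),method="Nelder-Mead",options=dict(initial_simplex=sx,xatol=1e-5,fatol=.05)); print(r.x.round(4),round(r.fun,1))
E
```

```text
[10084, 6028, 10080, 6030]
[0.5285 0.2525 1.5742] 366.5
[0.5384 0.2531 1.5773] 107.5
[0.5287 0.2526 1.5799] 364.0
[0.5381 0.2534 1.5757] 112.6
[0.5297 0.2525 1.5677] 907.7
[0.5299 0.253  1.5771] 896.2
```

```bash
cat >> r.py <<'E'
def fm(n=6):
    v=[]
    for i in range(n): v.append(F()); bot.hold(.015)
    v=np.mean(v,0); return round(float(-v@d),2),round(float(v[2]),2)
E
python3 - <<'E'
from r import *
from h import *
Z=.0043
bot.line_to(cab(-.252,0,Z),max_speed=.02); print(fm())
bot.line_to(cab(-.200,0,Z),max_speed=.06)
x=-.200; log=[]
base=fm(10); print(base)
while x<-.178:
    x+=.002 if x<-.193 else .001
    bot.line_to(cab(x,0,Z),max_speed=.02); f=fm(); log.append((round(x,4),*f))
    if f[0]-base[0]>2: break
print(log,bot.current_ee_pos(),bot.current_opening(),bot.current_clock())
for n in("top","side"): pickle.dump(bot.read_camera(n),open(n+"4.pkl","wb"))
E
```

```text
(-0.26, -0.37)
(0.14, -1.15)
[(-0.198, 0.06, -0.78), (-0.196, 0.06, -0.99), (-0.194, -0.19, -1.09), (-0.192, -0.14, -0.73), (-0.191, 0.04, -0.84), (-0.19, -0.09, -0.88), (-0.189, -0.17, -0.99), (-0.188, -0.11, -0.64), (-0.187, 0.25, -1.05), (-0.186, 0.3, -1.98), (-0.185, 4.21, -1.74)] [0.53250542 0.06846054 0.00430359] 0.38822949928597533 27.1417
```

```bash
python3 - <<'E'
from r import *
from h import *
log=[]
for i in range(1,10):
    x=-.185+.001*i
    bot.line_to(cab(x,0,.0041),max_speed=.02); f=fm(); p=bot.current_ee_pos(); log.append((round(x,4),*f,round(float((np.array(p)[:2]-CAB[:2])@d[:2]),4),round(p[2],4)))
    if f[0]>14: break
print(*log,sep="\n"); print(bot.current_opening(),bot.current_grip_force(),bot.current_clock())
bot.hold(.3)
for n in("top","side"): pickle.dump(bot.read_camera(n),open(n+"5.pkl","wb"))
E
```

```text
(-0.184, 6.63, -1.46, -0.1848, np.float64(0.0042))
(-0.183, 7.1, -1.24, -0.184, np.float64(0.0043))
(-0.182, 7.44, -1.22, -0.183, np.float64(0.0043))
(-0.181, 7.48, -1.47, -0.182, np.float64(0.0043))
(-0.18, 7.7, -1.43, -0.181, np.float64(0.0043))
(-0.179, 7.41, -1.5, -0.18, np.float64(0.0043))
(-0.178, 7.57, -1.26, -0.179, np.float64(0.0043))
(-0.177, 7.89, -1.43, -0.178, np.float64(0.0043))
(-0.176, 7.41, -1.68, -0.177, np.float64(0.0043))
0.38732742334384945 29.988907277584076 30.3917
```

```bash
cat > trk.py <<'E'
from ov import *
from r import CAB
def tilt(P,th,sl):  # local pts; rotate about rear feet line x=.070,z=0 then slide
    x,z=P[:,0]-.070,P[:,2]; c,s=np.cos(th),np.sin(th)
    return np.c_[.070+c*x+s*z+sl,P[:,1],-s*x+c*z]
def meas(k0,k1,out=None):
    rows=[];obs=[]
    for n,reg in(("top",[(.08,-.105,.18),(.08,.105,.18),(-.08,-.105,.18),(-.08,.105,.18)]),("side",[(.08,-.105,.18),(.08,.105,.18),(-.08,-.105,.18),(-.08,.105,.18),(-.08,-.105,.03)])):
        a,b=load(n+k0),load(n+k1)
        for P in reg:
            u,v=np.round(proj(a,T(CAB,np.array([P])))[0]).astype(int); h=11
            ia,ib=[cv2.GaussianBlur(cv2.cvtColor(c["pixels"],cv2.COLOR_BGR2GRAY),(0,0),1).astype(np.float32)[v-h:v+h+1,u-h:u+h+1] for c in(a,b)]
            M=np.eye(2,3,dtype=np.float32)
            try: cc,M=cv2.findTransformECC(ia,ib,M,cv2.MOTION_TRANSLATION,(3,100,1e-5))
            except cv2.error: continue
            print(n,P,M[:,2].round(2),round(cc,3))
            if cc<.95: continue
            L=np.array([P]); q=lambda th,sl:proj(a,T(CAB,tilt(L,th,sl)))[0]
            e=1e-3; rows.append(np.c_[(q(e,0)-q(0,0))/e,(q(0,e)-q(0,0))/e]); obs.append(M[:,2])
    A=np.vstack(rows); o=np.concatenate(obs)
    r=least_squares(lambda x:A@x-o,[0,0],loss="soft_l1",f_scale=.2)
    print("tilt rad %.4f slide mm %.2f  front foot lift mm %.2f"%(r.x[0],r.x[1]*1e3,r.x[0]*136),"resid",np.abs(A@r.x-o).round(2))
E
python3 - <<'E'
from trk import *
meas("2","4"); meas("4","5"); meas("2","5")
E
```

```text
top (0.08, -0.105, 0.18) [ 0.05 -0.02] 1.0
top (0.08, 0.105, 0.18) [0.03 0.01] 1.0
top (-0.08, -0.105, 0.18) [0.03 0.05] 0.999
side (0.08, -0.105, 0.18) [-0.03 -0.02] 1.0
side (0.08, 0.105, 0.18) [ 0.03 -0.02] 1.0
side (-0.08, -0.105, 0.18) [ 0.   -0.01] 1.0
side (-0.08, 0.105, 0.18) [-0.83  2.11] 0.854
side (-0.08, -0.105, 0.03) [ 0.69 -0.03] 0.839
tilt rad -0.0006 slide mm 0.07  front foot lift mm -0.08 resid [0.04 0.02 0.01 0.01 0.01 0.04 0.02 0.02 0.03 0.02 0.01 0.04]
top (0.08, -0.105, 0.18) [-1.02 -0.06] 1.0
top (0.08, 0.105, 0.18) [-1.09 -0.15] 0.997
top (-0.08, -0.105, 0.18) [-1.32 -0.23] 0.984
side (0.08, -0.105, 0.18) [ 0.22 -0.51] 0.993
side (0.08, 0.105, 0.18) [ 0.3  -0.62] 0.991
side (-0.08, -0.105, 0.18) [ 0.47 -1.17] 0.955
side (-0.08, 0.105, 0.18) [ 0.49 -1.19] 0.942
side (-0.08, -0.105, 0.03) [ 0.13 -0.58] 0.975
tilt rad 0.0120 slide mm 0.09  front foot lift mm 1.63 resid [0.08 0.05 0.04 0.13 0.02 0.04 0.09 0.12 0.04 0.01 0.04 0.19 0.01 0.22]
top (0.08, -0.105, 0.18) [-0.98 -0.05] 0.999
top (0.08, 0.105, 0.18) [-1.08 -0.11] 0.998
top (-0.08, -0.105, 0.18) [-1.28 -0.22] 0.984
side (0.08, -0.105, 0.18) [ 0.2  -0.55] 0.992
side (0.08, 0.105, 0.18) [ 0.3 -0.6] 0.99
side (-0.08, -0.105, 0.18) [ 0.51 -1.16] 0.998
side (-0.08, 0.105, 0.18) [ 0.28 -0.71] 0.874
side (-0.08, -0.105, 0.03) [ 1.2  -0.52] 0.824
tilt rad 0.0165 slide mm -0.84  front foot lift mm 2.24 resid [0.05 0.05 0.02 0.09 0.02 0.14 0.09 0.03 0.02 0.04 0.06 0.11]
```

The cabinet has tilted by about 0.012 rad, so the front feet are up about 1.5 mm. It hasn't slid, and both sides moved alike. I'll go 2 mm further for margin, then check once more.

```bash
python3 - <<'E'
from r import *
from h import *
for x in(-.175,-.174):
    bot.line_to(cab(x,0,.0041),max_speed=.02); print(fm())
bot.hold(.3); print(bot.current_ee_pos(),bot.current_opening(),bot.current_clock())
for n in("top","side"): pickle.dump(bot.read_camera(n),open(n+"6.pkl","wb"))
from trk import *
meas("4","6")
t=load("top6");s=load("side6")
cv2.imwrite("pics/p3.png",np.hstack([cv2.resize(t["pixels"][155:335,140:390],(400,288)),cv2.resize(s["pixels"][85:193,305:455],(400,288),interpolation=2)]))
E
```

```text
(7.44, -1.5)
(7.69, -1.74)
[0.53277351 0.07892643 0.00423108] 0.39351979000222254 31.7917
top (0.08, -0.105, 0.18) [-1.21  0.06] 0.989
top (0.08, 0.105, 0.18) [-1.24 -0.14] 0.984
top (-0.08, -0.105, 0.18) [-1.65 -0.27] 0.985
side (0.08, -0.105, 0.18) [ 0.26 -0.69] 0.988
side (0.08, 0.105, 0.18) [ 0.39 -0.67] 0.983
side (-0.08, -0.105, 0.18) [ 0.52 -1.31] 0.998
side (-0.08, 0.105, 0.18) [ 0.55 -1.55] 0.982
side (-0.08, -0.105, 0.03) [ 0.19 -0.59] 0.985
tilt rad 0.0177 slide mm -0.48  front foot lift mm 2.41 resid [0.11 0.06 0.11 0.12 0.04 0.12 0.11 0.07 0.02 0.06 0.01 0.06 0.1  0.29
 0.08 0.23]
```

View pics/p3.png

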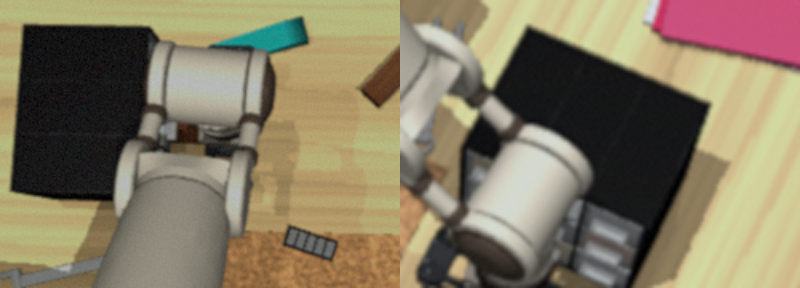

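The final views show the wedge gripped under the middle of the front edge. The feet are up about 2 mm, the push force is steady at 7.5 N, and the arm is clear of the cabinet. Handing in.

```bash
python3 -c "
from workcell import bot
print(bot.job_done())"
```

```text
the job is handed in; nothing more can be done
None
```

The job is handed in at about 32 s: the drawer is shut and the wedge is still gripped square under the middle of the front edge, with both front feet up about 2 mm by my camera estimate and no measurable shove of the cabinet.

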